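# Level the counter shelf and keep the spirit level pressed

## Robot

A 6-joint arm with a two-finger parallel gripper is mounted at the origin on a cart in front of the work surface, level with it; the furniture and walls round the work are solid. World frame = base frame: x ahead of the robot, y to its left, z up, the work surface at z = 0. Lengths are in m, angles in rad, forces in N, time in s.
With the tool pointing down it reaches from about 0.3 to 0.95 m from the base axis. Payload 3.1 kg.
Tool frame: the origin (TCP) lies at the very end of the fingers, on their centre line; the grasp point (between the pads) lies 19 mm behind it; z points along the fingers, y is the line along which they close (so a half turn about z gives the same grasp; the last joint's range is limited). The gripper opens to 85 mm and grips with 20 to 120 N. Pads are 22 mm wide; open, the fingers measure 114 mm over their backs; the gripper's body (76 mm by 85 mm) begins 54 mm behind the grasp point. The pads swing forward as they close: fully open they stand 13 mm farther back than shut.
Start: joints at [-1.367, 0.308, 1.634, -0, 1.2, -0.07], TCP at [0.169, -0.602, 0.231] pointing down, gripper open.
Joint ranges: [-3.06, 3.06], [-0.79, 1.96], [0.05, 2.63], [-1.19, 4.34], [0.05, 2.64], [-2.94, 2.94]. Speed limits (rad/s): [2.79, 2.79, 3.14, 3.14, 3.14, 3.14].

## Interface

Orientations are given as a rotation vector (axis times angle).
In Python, from station import r, eyes gives the robot as it stands.
- The arm moves only by the shell command python3 -m creep 'ROWS' [OPENING] [FORCE]. ROWS is JSON, a list of rows, each a list of 6 numbers: the shift along the tool's x, y, z as a fraction of full scale, then the turn, a rotation vector about the tool's x, y, z as a fraction of full scale. In form: [[tx, ty, tz, ax, ay, az], ...]. A call has 1 to 5 rows; each row is the pose to reach, as a shift and turn from the pose commanded when the call began, along the tool's axes at that moment; what a row does not reach only later rows make up. Full scale, the value 1, is 0.5 m for a shift and 60 degrees for a turn. A row lasts 1/12 s, in which the tool goes at most 41.7 mm and 7.16 degrees, less where a joint would pass 70% of its speed; a pose out of reach is approached as far as the arm can. A call with a number of a shift or a turn outside -1 to 1 is refused whole. A call with a gripper value outside its range is refused whole. OPENING is the closure in counts, from 0 (fully open) to 255 (shut), set as the call begins (- or left out, the last holds). The fingers move at their own pace and stop on an object; FORCE is the grip in N (left out, the last holds). Time passes only in rows, so rows that repeat a pose let the fingers close. It gives the time, the measured TCP pose, the force, the opening and the grip force at its end, in the units of the state.
- r.sense(): the state, without advancing time (a new reading comes with each control period).
- eyes.get_image(name): name is "side" or "top" or "wrist"; returns (picture, depth): 420x560x3 uint8, blue, green, red; 420x560 float32, m along the optical axis (not along the pixel's ray), 0 where there is no reading.
- eyes.camera_model(name): a dict with "K" (3x3 intrinsics, pixels), "k1" (the pictures are not rectified: a ray, as slopes to the right and down, at radius r is drawn at 1 + k1 r^2 times it, then the intrinsics apply), "view" (4x4, takes a point from world to camera coordinates). Camera axes: x right, y down, z forward; pixel columns grow to the right and rows downward; lengths in m; the calibration is good to about 2 mm. A picture is of the moment at which its call begins: read the wrist's pose just before it. camera_model takes no time and is no camera call; for the wrist camera it gives the pose at the moment of the call.
- r.hand_in(): hands the job in; it is judged then, once.
The state is a dict: "clock": time; "joint_pos": joint angles; "joint_vel": joint speeds; "joint_efforts": joint torques, N m; "eef_pos": TCP position; "orientation": TCP orientation; "force": force on the tool from outside, world axes, zero at the start; "moment": the same for the moment, N m; "finger_gap": finger opening in m; "grasp_force": force on a finger pad.
Only numpy, scipy, OpenCV 4.12 (cv2) and the standard library are available. Lean on these libraries where they do the work, as an engineer would, in place of code of your own. Each camera call takes 0.05 s, during which the arm holds its last target. There are 200 camera calls.

## Task

Lay the aluminium spirit level upright (bubble window up) on the middle of the little wooden shelf, lengthwise from its hinged end towards its screw foot, and let go; then turn the black wing knob of the levelling foot so that the bubble centres while the level is pressed down. The shelf floats on a spring, so the bubble only counts while you press: finish with the fingers pressing the level firmly down on the shelf, the shelf down on its stop and the bubble between the two black marks, and keep pressing, without letting go. Leave the things standing around alone.

Things in the scene. Friction and masses are not known exactly. Their poses are not given: they have to be found in the camera images.
- level: Loose spirit level: aluminium bar 180 mm long (x), 26 mm wide (y), 40 mm high (z up), 0.19 to 0.34 kg, lying upright on the counter. Origin: centre of its underside. A 64 x 14 mm window in the middle of its top shows the green vial and white bubble. Flat sides to grip across the 26 mm; press its top on the solid blocks at either end of the window, not into the window. Either end may face the foot.
- vial_mid (a point): Middle of the vial, between its two black marks (19 mm apart), 38 mm above the level's underside and 2 mm below its top edge.
- bubble_mid (a point): Middle of the white bubble (13 x 9 mm). The bubble is centred when it is within 3 mm of vial_mid along the level.
- bubble (a joint): Bubble position: value (rad) x 0.30 m is how far the bubble stands from the vial's middle, along the level's +x; the value is the level's tilt, the bubble runs to the higher end. It settles within about 1.5 s and stops at +-0.08.
- shelf_mid (a point): Middle of the top of the wooden shelf board (280 mm along y, 150 mm along x, 16 mm thick, edge strips 2 mm proud along the long sides; top about 66 mm over the counter when level). z is its normal. Hinged at its +y end, 140 mm from here. Starts with the foot (-y) end 0.03 to 0.06 rad too high. Lay the level here: x along the shelf's y (either way) within 0.2 rad, centre within 50 mm.
- shelf (a joint): Spring travel of the board, rad: 0.02 when free (it carries the level without sinking), 0 when pressed down on its stop, which takes about 5 N on the middle (8 N if 60 mm nearer the hinge); 10 to 25 N is a good push. Pressing down thus lowers the foot end's tilt by 0.02 rad and moves the bubble 6 mm towards the hinge end.
- foot_grip (a point): Middle of the black wing knob on top of the levelling screw, 113 mm above the counter, on the upright screw axis, 195 mm from the shelf's middle. The wing is an upright bar 50 mm long (this point's x), 12 mm thick (y), 34 mm high, from 96 to 130 mm above the counter. Grip it across the 12 mm from above and turn; it stays at its height.
- foot (a joint): Turn of the wing knob, rad, growing clockwise seen from above, limits +-2.8; stays where it is left (friction 0.2 N m). Clockwise raises the foot end of the shelf, 0.02 rad of tilt per rad of turn (6 mm of bubble); anticlockwise lowers it. At first it must be lowered by about 0.8 to 1.9 rad; the right value differs each time, so read the bubble.
- sugar_jar: Bystander: sugar jar 81 mm wide, 163 mm high; origin at its underside.
- tape_roll: Bystander: roll of tape lying flat, 104 mm across, 25 mm high; origin at its underside.
- tub_2: Bystander: small tub 72 mm wide and high; origin at its underside.
- shelf_base: The shelf's fixed steel bracket with its rubber feet, carrying the hinged board and the screw foot; origin on the counter below the board's middle, y towards the hinge, foot axis at y = -195 mm, hinge at y = +140 mm, 58 mm up.

How it is judged:
On the way, in this order (a step that is already met when the one before it is completed fails the run):
1. the level lies upright and lengthwise on the middle of the shelf, let go (z of level in the frame of shelf_mid between -0.004 and 0.006 m and x of level in the frame of shelf_mid between -0.062 and 0.062 m and y of level in the frame of shelf_mid between -0.05 and 0.05 m and angle between the x axis of level and the y axis of shelf_mid, either way round below 0.2 rad and angle between level's own z axis and vertical below 0.12 rad and contact force between the fingers and level below 0.1 N and contact force between level and shelf_base above 0.8 N and linear speed of level below 0.02 m/s), for 0.3 s.
2. with the level lying free on it, the shelf has been lowered to near level by the foot (z of level in the frame of shelf_mid between -0.004 and 0.006 m and x of level in the frame of shelf_mid between -0.062 and 0.062 m and y of level in the frame of shelf_mid between -0.05 and 0.05 m and angle between the x axis of level and the y axis of shelf_mid, either way round below 0.2 rad and angle between level's own z axis and vertical below 0.12 rad and angle between shelf_mid's own z axis and vertical below 0.033 rad and contact force between the fingers and level below 0.1 N and value of joint shelf above 0.012 rad), for 0.1 s.
At the end, for the whole second after the job is handed in: Level upright on the shelf, centre within 50 mm lengthwise, 62 mm crosswise of its middle, along it within 0.2 rad; fingers press it with 3 to 40 N, not the shelf; board on its stop (under 0.005 rad left), level within 0.013 rad; bubble at rest within 3 mm of the vial's middle (z of level in the frame of shelf_mid between -0.004 and 0.006 m and x of level in the frame of shelf_mid between -0.062 and 0.062 m and y of level in the frame of shelf_mid between -0.05 and 0.05 m and angle between the x axis of level and the y axis of shelf_mid, either way round below 0.2 rad and angle between level's own z axis and vertical below 0.12 rad and x of bubble_mid in the frame of vial_mid between -0.003 and 0.003 m and angle between shelf_mid's own z axis and vertical below 0.013 rad and value of joint shelf below 0.005 rad and contact force between the fingers and level between 3 and 40 N and contact force between level and shelf_base above 4 N and contact force between the arm and shelf_base below 0.5 N and velocity of joint bubble between -0.02 and 0.02 rad/s); the arm keeps its last pose, push and grip.
It fails at once if a bystander is shifted more than 40 mm or toppled (distance of any of sugar_jar, tape_roll, tub_2 from where it was at the start of the episode above 0.04 m or angle between any of sugar_jar, tape_roll, tub_2's own z axis and vertical above 0.5 rad).
It fails at once if the level is pushed with more than 60 N onto the shelf (contact force between level and shelf_base above 60 N).
It also fails if it takes over 64 s, if anything falls off the work surface, if the arm or the gripper's body presses on something with over 40 N, if the wrist force passes 120 N, or if a joint passes its speed limit or range.

## Working session

There is one attempt and no reset: what is moved stays moved. The work goes in short steps, Python scripts to look and compute and a shell command to move; the robot and the scene stay as the last step left them, time stands still between calls to the robot, and variables do not carry over. Pictures are saved under pics/ and viewed, at most 10 in all, crops included, and the job is handed in when it is done.

```bash
ls; mkdir -p pics
cat > h.py <<'E'
import numpy as np, cv2
from station import r, eyes
from scipy.spatial.transform import Rotation as R
def ray(name,u,v,m=None):
    m=m or eyes.camera_model(name);K=np.array(m["K"]);V=np.array(m["view"])
    d=cv2.undistortPoints(np.array([[[u,v]]],float),K,np.array([m["k1"],0,0,0,0],float))[0,0]
    Rw=V[:3,:3].T;return -Rw@V[:3,3],Rw@np.array([d[0],d[1],1.])
def plane(name,u,v,z,m=None):
    o,d=ray(name,u,v,m);return o+d*(z-o[2])/d[2]
def world(name,u,v,dep,m=None):
    o,d=ray(name,u,v,m);return o+d*dep[int(v),int(u)]
E
python3 - <<'E'
from h import *
s=r.sense();print(s)
for n in("top","side"):
    p,d=eyes.get_image(n);cv2.imwrite(f"pics/{n}0.png",p);np.save(n+"0.npy",d);m=eyes.camera_model(n);print(n,m)
E
```

```text
pics
{'clock': 0.0, 'joint_pos': array([-1.36668416e+00,  3.09004018e-01,  1.63519181e+00, -1.83835161e-05,
        1.19968155e+00, -6.96597822e-02]), 'joint_vel': array([-0.00087897, -0.00078909,  0.00113596, -0.00159365,  0.00087252,
        0.00024609]), 'joint_efforts': array([ 2.51539250e-04, -4.15252018e+01, -2.76664442e+01,  7.85702741e-05,
        1.03487412e-02,  8.10185838e-06]), 'eef_pos': array([ 0.16880442, -0.60092254,  0.23004518]), 'orientation': array([-3.10994682e+00, -4.28397712e-01,  2.67725708e-04]), 'force': array([0.52194878, 0.13399042, 0.06382111]), 'moment': array([-0.0050625 , -0.06099714,  0.06091507]), 'grasp_force': 0.0, 'finger_gap': 0.08538090776552455}
top {'K': array([[426.59281517,   0.        , 282.18592025],
       [  0.        , 426.59281517, 208.49771345],
       [  0.        ,   0.        ,   1.        ]]), 'k1': -0.10759158624584253, 'view': array([[ 1.60270057e-04, -9.99850609e-01, -1.72839092e-02,
        -7.58086680e-02],
       [-7.82192369e-01,  1.06431715e-02, -6.22946082e-01,
         4.00929970e-01],
       [ 6.23036975e-01,  1.36191815e-02, -7.82073811e-01,
         6.82714522e-01],
       [ 0.00000000e+00,  0.00000000e+00,  0.00000000e+00,
         1.00000000e+00]])}
side {'K': array([[535.42958652,   0.        , 285.01477246],
       [  0.        , 535.42958652, 222.12796339],
       [  0.        ,   0.        ,   1.        ]]), 'k1': -0.14184135880169232, 'view': array([[ 0.95853972, -0.28440253, -0.01779926, -0.51920086],
       [-0.21607615, -0.6846919 , -0.69606616,  0.06181539],
       [ 0.18577597,  0.67105305, -0.71775699,  1.4604327 ],
       [ 0.        ,  0.        ,  0.        ,  1.        ]])}
```

View pics/top0.png

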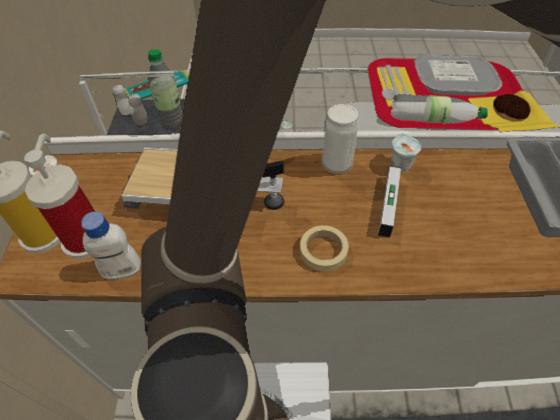

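View pics/side0.png

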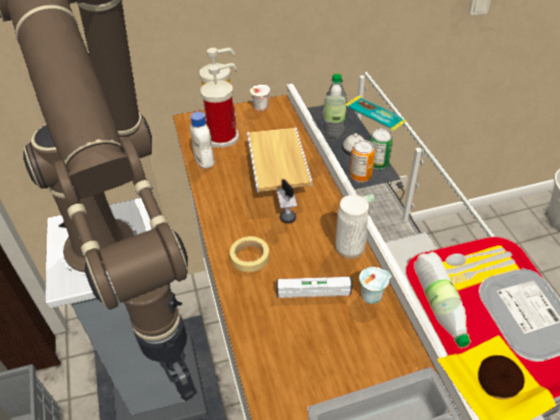

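The top view shows the level at about (391,201), the jar at (340,140), the tub at (404,152), the tape at (324,248) and the knob near (275,170). The arm hides the shelf there. The side view shows everything: shelf (280,158), knob (288,190), level (314,287).

```bash
cat >> h.py <<'E'
def cloud(name,d,m=None):
    m=m or eyes.camera_model(name);K=np.array(m["K"]);V=np.array(m["view"])
    h,w=d.shape;u,v=np.meshgrid(np.arange(w),np.arange(h))
    q=cv2.undistortPoints(np.stack([u,v],-1).reshape(-1,1,2).astype(float),K,np.array([m["k1"],0,0,0,0],float)).reshape(h,w,2)
    P=np.dstack([q[...,0]*d,q[...,1]*d,d]);P=(P-V[:3,3])@V[:3,:3];P[d<=0]=np.nan;return P
def rect(P,mask):
    pts=P[mask][:,:2].astype(np.float32)*1000
    c,s,a=cv2.minAreaRect(pts);b=cv2.boxPoints((c,s,a));i=np.argmax(s)
    e=b[1]-b[0] if np.linalg.norm(b[1]-b[0])>np.linalg.norm(b[2]-b[1]) else b[2]-b[1]
    return np.round(c,1),np.round(s,1),round(float(np.degrees(np.arctan2(e[1],e[0]))),1),len(pts),np.round(np.nanmedian(P[mask][:,2])*1000,1)
E
python3 - <<'E'
from h import *
def box(P,u0,v0,u1,v1,z0,z1):
    m=np.zeros(P.shape[:2],bool);m[v0:v1,u0:u1]=1
    return m&(P[...,2]>z0)&(P[...,2]<z1)
d=np.load("side0.npy");P=cloud("side",d);im=cv2.imread("pics/side0.png");g=im.max(2)
print("level s",rect(P,box(P,270,270,356,302,.033,.05)))
k=box(P,240,120,318,195,.05,.096);print("shelf s",rect(P,k&(im[...,2]>120)))
q=P[k&(im[...,2]>150)];A=np.c_[q[:,:2],np.ones(len(q))];print("plane",np.linalg.lstsq(A,q[:,2],rcond=None)[0])
print("knob s",rect(P,box(P,270,170,310,215,.1,.14)&(g<90)))
print("knobtop s",rect(P,box(P,270,170,310,215,.123,.14)&(g<90)))
print("jar",rect(P,box(P,330,185,380,265,.15,.18)));print("tub",rect(P,box(P,352,260,395,310,.06,.09)));print("tape",rect(P,box(P,222,230,280,280,.015,.035)))
d=np.load("top0.npy");P=cloud("top",d);im=cv2.imread("pics/top0.png");g=im.max(2)
print("level t",rect(P,box(P,375,160,405,240,.033,.05)))
print("knob t",rect(P,box(P,255,150,290,190,.123,.14)&(g<90)))
print("tub",rect(P,box(P,385,125,425,172,.06,.09)));print("tape",rect(P,box(P,295,220,355,275,.015,.035)));print("jar",rect(P,box(P,320,95,362,150,.15,.18)))
E
```

```text
level s (array([ 518.7, -328.7]), array([ 32.5, 181.6]), -14.9, 701, np.float64(39.4))
shelf s (array([557.6, 126.7]), array([312.4, 154.2]), 82.0, 3034, np.float64(71.4))
plane [-0.00104802 -0.03542398  0.07616246]
knob s (array([530.9, -63. ]), array([11.2, 50.2]), -72.1, 120, np.float64(120.5))
knobtop s (array([531.2, -61.6]), array([ 9.8, 47.8]), -73.0, 50, np.float64(127.3))
jar (array([ 656.3, -218.8]), array([73.6, 69.2]), 76.0, 533, np.float64(161.4))
tub (array([ 653.4, -381.6]), array([70.5, 74.5]), -33.7, 595, np.float64(70.4))
tape (array([ 394.7, -169.6]), array([104.3, 104.1]), 35.6, 538, np.float64(22.8))
level t (array([ 530.7, -330. ]), array([ 33.2, 215.3]), -17.2, 770, np.float64(40.4))
knob t (array([531. , -59.4]), array([12.6, 40.5]), -75.9, 100, np.float64(129.5))
tub (array([ 651.2, -379.7]), array([69.1, 76.5]), -27.3, 500, np.float64(70.3))
tape (array([ 391.6, -166.1]), array([100.4, 101.9]), -2.7, 860, np.float64(24.5))
jar (array([ 655.6, -214.2]), array([71.5, 70. ]), 47.9, 601, np.float64(162.6))
```

```bash
cat >> h.py <<'E'
def plan(x,y,z,deg,p=None,o=None):
    "shift and turn in tool axes and command units"
    s=r.sense();p=s["eef_pos"] if p is None else np.array(p);Rc=R.from_rotvec(s["orientation"]) if o is None else Rm(o)
    Rt=Rm(deg);t=Rc.inv().apply(np.array([x,y,z])-p)/.5;a=(Rc.inv()*Rt).as_rotvec()/np.radians(60)
    print("shift",np.round(t,4),"turn",np.round(a,4),"rows",np.linalg.norm(t)*12,np.degrees(np.linalg.norm(a)*np.pi/3)/7.16)
def Rm(deg):
    c,s=np.cos(np.radians(deg)),np.sin(np.radians(deg));return R.from_matrix([[c,s,0],[s,-c,0],[0,0,-1]])
E
python3 -c "
from h import *
plan(.519,-.329,.2,-15)"
```

```text
shift [ 0.8214 -0.3343  0.0611] turn [-1.900e-03  4.000e-04  5.114e-01] rows 10.66681839626744 4.285786366454244
```

```bash
python3 -m creep '[[0.08,-0.03,0,0,0,0.1],[0.16,-0.06,0.01,0,0,0.2],[0.24,-0.09,0.01,0,0,0.31],[0.32,-0.12,0.02,0,0,0.41],[0.4,-0.16,0.03,0,0,0.511]]' 0 40; python3 -c "
from h import *
plan(.519,-.329,.2,-15)"
```

```text
clock: 0.52
eef_pos: [0.3353, -0.475, 0.2169]
orientation: [3.113, -0.418, 0.001]
force: [1.1, -0.3, 0.4]
finger_gap: 0.0856
grasp_force: 0.0
shift [ 0.2772 -0.3787  0.0339] turn [ 0.0003 -0.0006 -0.0052] rows 5.646635865497935 0.04373195632041921
```

```bash
python3 -m creep '[[0.05,-0.065,0,0,0,0],[0.1,-0.13,0.01,0,0,0],[0.15,-0.195,0.02,0,0,0],[0.2,-0.26,0.02,0,0,0],[0.24,-0.32,0.03,0,0,0]]' ; python3 -m creep '[[0.025,-0.04,0,0,0,0],[0.025,-0.04,0,0,0,0],[0.025,-0.04,0,0,0,0]]'
python3 - <<'E'
from h import *
print(r.sense()["eef_pos"]);m=eyes.camera_model("wrist")
p,d=eyes.get_image("wrist");cv2.imwrite("pics/w1.png",p);np.save("w1.npy",d)
P=cloud("wrist",d,m);k=(P[...,2]>.034)&(P[...,2]<.048)&(np.linalg.norm(P[...,:2]-[.519,-.329],axis=2)<.11);print(rect(P,k))
plan(.519,-.329,.2,-15)
E
```

```text
clock: 0.93
eef_pos: [0.4933, -0.3508, 0.2023]
orientation: [3.115, -0.408, 0.002]
force: [0.1, -1.1, -0.0]
finger_gap: 0.0856
grasp_force: 0.0
clock: 1.18
eef_pos: [0.5089, -0.3349, 0.2014]
orientation: [-3.115, 0.404, 0.002]
force: [0.3, 0.5, 0.0]
finger_gap: 0.0855
grasp_force: 0.0
[ 0.50889874 -0.33494363  0.20140932]
(array([ 517.3, -327. ]), array([ 26.8, 184.1]), -15.1, 6820, np.float64(39.7))
shift [ 0.0175 -0.0189  0.0031] turn [0.0002 0.0013 0.0018] rows 0.3108704862671165 0.01896333910179138
```

View pics/w1.png

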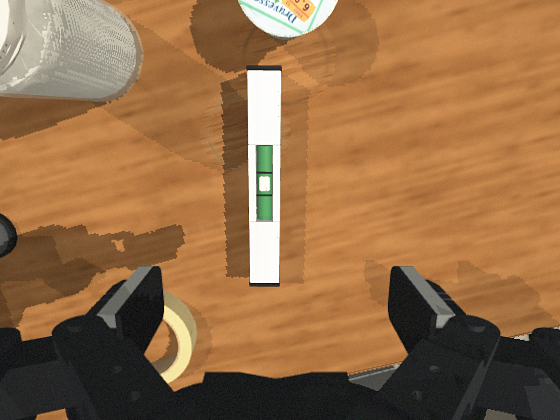

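The wrist view shows the level from (264,67) to (264,285) with its bubble centred at (264,184). It lies clear between the open fingers' tracks, and its measured size, 184 x 27 mm, is right.

```bash
python3 -c "
from h import *
plan(.5175,-.3272,.012,-15.1)"
```

```text
shift [ 0.0142 -0.0217  0.3791] turn [0.0002 0.0013 0.0035] rows 4.560331293964751 0.03132300457268339
```

```bash
python3 -m creep '[[0.007,-0.011,0.05,0,0,0.002],[0.014,-0.022,0.12,0,0,0.003],[0.014,-0.022,0.2,0,0,0.003],[0.014,-0.022,0.26,0,0,0.003],[0.014,-0.022,0.3,0,0,0.003]]'; python3 -m creep '[[0,0,0.02,0,0,0],[0,0,0.04,0,0,0],[0,0,0.04,0,0,0]]';  python3 -c "
from h import *
plan(.5175,-.3272,.012,-15.1)"
```

```text
clock: 1.65
eef_pos: [0.5145, -0.3272, 0.0484]
orientation: [-3.111, 0.417, 0.008]
force: [-0.4, -0.5, -0.5]
finger_gap: 0.0857
grasp_force: 0.0
clock: 1.9
eef_pos: [0.5166, -0.3278, 0.0307]
orientation: [-3.113, 0.416, 0.004]
force: [-0.5, -0.1, 0.6]
finger_gap: 0.0855
grasp_force: 0.0
shift [ 0.0016 -0.0016  0.0375] turn [-0.0007  0.0023 -0.0023] rows 0.45056816980084247 0.02761340232385188
```

```bash
python3 -m creep '[[0.001,-0.001,0.018,0,0,0],[0.001,-0.001,0.034,0,0,0],[0.001,-0.001,0.034,0,0,0],[0.001,-0.001,0.034,0,0,0]]'; python3 -m creep '[[0,0,0,0,0,0],[0,0,0,0,0,0],[0,0,0,0,0,0],[0,0,0,0,0,0],[0,0,0,0,0,0]]' 255 40; python3 -m creep '[[0,0,0,0,0,0],[0,0,0,0,0,0],[0,0,0,0,0,0],[0,0,0,0,0,0]]'
```

```text
clock: 2.23
eef_pos: [0.5187, -0.3271, 0.0153]
orientation: [3.114, -0.414, 0.0]
force: [1.1, 0.0, -0.7]
finger_gap: 0.0856
grasp_force: 0.0
clock: 2.65
eef_pos: [0.5188, -0.3273, 0.0155]
orientation: [3.114, -0.414, 0.001]
force: [-2.9, -7.3, 13.2]
finger_gap: 0.0251
grasp_force: 13.7
clock: 2.98
eef_pos: [0.519, -0.3275, 0.0156]
orientation: [3.114, -0.414, 0.001]
force: [0.6, -0.3, 1.6]
finger_gap: 0.025
grasp_force: 41.0
```

```bash
python3 -m creep '[[0,0,-0.06,0,0,0],[0,0,-0.14,0,0,0],[0,0,-0.22,0,0,0],[0,0,-0.3,0,0,0],[0,0,-0.38,0,0,0]]'; python3 -m creep '[[0,0,-0.05,0,0,-0.05],[0,0,-0.05,0,0,-0.15],[0,0,-0.05,0,0,-0.25],[0,0,-0.05,0,0,-0.35],[0,0,-0.05,0,0,-0.45]]';  python3 -c "
from h import *
print(r.sense()['finger_gap'])
plan(.559,.131,.23,82)"
```

```text
clock: 3.4
eef_pos: [0.5172, -0.3259, 0.205]
orientation: [-3.112, 0.414, 0.005]
force: [1.8, -0.3, -3.6]
finger_gap: 0.0253
grasp_force: 40.7
clock: 3.82
eef_pos: [0.5175, -0.3261, 0.2285]
orientation: [-3.121, -0.332, 0.004]
force: [-0.5, 0.2, -3.2]
finger_gap: 0.0252
grasp_force: 40.7
0.025184788955843168
shift [ 0.2735 -0.8763 -0.001 ] turn [-3.7000e-03  1.0000e-04 -1.1644e+00] rows 11.015594531043014 9.757201530217754
```

```bash
python3 -m creep '[[0.02,-0.07,0,0,0,-0.1],[0.045,-0.14,0,0,0,-0.21],[0.07,-0.22,0,0,0,-0.32],[0.095,-0.3,0,0,0,-0.43],[0.12,-0.38,0,0,0,-0.54]]';  python3 -c "
from h import *
plan(.559,.131,.23,82)"
```

```text
clock: 4.23
eef_pos: [0.5367, -0.1274, 0.2283]
orientation: [-2.905, -1.189, 0.004]
force: [0.6, -0.9, -3.8]
finger_gap: 0.0254
grasp_force: 41.0
shift [ 0.3941 -0.3373 -0.0027] turn [-3.600e-03  1.000e-04 -6.248e-01] rows 6.224782753703875 5.236135848072299
```

```bash
python3 -m creep '[[0.06,-0.05,0,0,0,-0.1],[0.12,-0.1,0,0,0,-0.22],[0.18,-0.155,0,0,0,-0.34],[0.24,-0.21,0,0,0,-0.46],[0.3,-0.26,0,0,0,-0.57]]';python3 -m creep '[[0,0,0,0,0,0],[0,0,0,0,0,0]]';  python3 - <<'E'
from h import *
m=eyes.camera_model("wrist");s=r.sense();print(s["eef_pos"])
p,d=eyes.get_image("wrist");cv2.imwrite("pics/w2.png",p);np.save("w2.npy",d)
P=cloud("wrist",d,m);h=cv2.cvtColor(p,cv2.COLOR_BGR2HSV)
k=(P[...,2]>.05)&(P[...,2]<.096)&(p[...,2]>130);print(rect(P,k))
p,d=eyes.get_image("side");cv2.imwrite("pics/s2.png",p)
plan(.559,.131,.12,82)
E
```

```text
clock: 4.65
eef_pos: [0.553, 0.0705, 0.2284]
orientation: [-2.426, -1.992, 0.004]
force: [1.3, 0.6, -3.9]
finger_gap: 0.0252
grasp_force: 41.0
clock: 4.82
eef_pos: [0.5535, 0.0705, 0.2285]
orientation: [-2.428, -1.99, 0.004]
force: [-0.7, -1.0, -3.2]
finger_gap: 0.0253
grasp_force: 41.0
[0.55354437 0.07049515 0.22852826]
(array([539.7,  37.2]), array([365.6, 449.1]), -15.7, 34650, np.float64(72.2))
shift [ 0.1259 -0.0147  0.2175] turn [-0.0025  0.0013 -0.0592] rows 3.021055579142774 0.49646812260047757
```

View pics/w2.png

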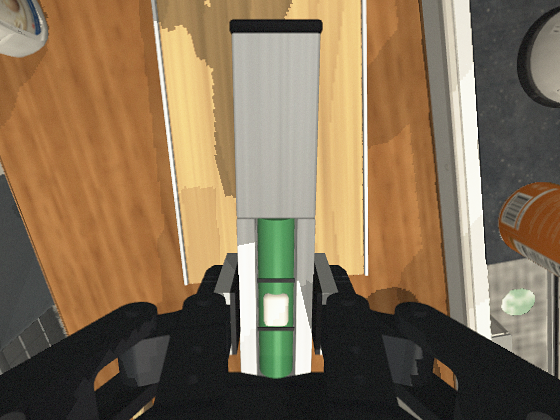

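The wrist view shows the held level, the bubble at (275,310) between its marks, and the foot end of the shelf with corners near (186,284) and (367,275). Both strips are visible. I'll check the shelf's pose from these.

Run:
```python
from h import *
m=eyes.camera_model("wrist");d=np.load("w2.npy")
for u,v in((186,283),(367,274),(155,5),(365,5)): print(u,v,plane("wrist",u,v,.075,m))
for u,v in((190,270),(345,265),(180,100),(350,100),(200,20),(350,20)): print(u,v,world("wrist",u,v,d,m))
```

```text
186 283 [0.46186126 0.00627806 0.075     ]
367 274 [ 0.61571496 -0.01649106  0.075     ]
155 5 [0.49645438 0.22065783 0.075     ]
365 5 [0.64359616 0.19028841 0.075     ]
190 270 [0.46933801 0.01841025 0.07783555]
345 265 [ 0.59813866 -0.00271486  0.07891629]
180 100 [0.49594675 0.15391107 0.07107551]
350 100 [0.62367849 0.12766553 0.07163609]
200 20 [0.52492758 0.20564187 0.07017587]
350 20 [0.63280803 0.18365543 0.06927179]
```

```bash
python3 -m creep '[[0.04,-0.005,0.04,0,0,-0.01],[0.1,-0.01,0.11,0,0,-0.03],[0.126,-0.015,0.17,0,0,-0.055],[0.126,-0.015,0.205,0,0,-0.055],[0.126,-0.015,0.215,0,0,-0.055]]'; python3 -m creep '[[0,0,0,0,-0.02,0],[0,0,0,0,-0.04,0],[0,0,0,0,-0.04,0]]'; python3 -c "
from h import *
plan(.559,.131,.091,81.8)"
```

```text
clock: 5.33
eef_pos: [0.5562, 0.1298, 0.1177]
orientation: [-2.373, -2.051, 0.014]
force: [-2.0, 0.0, -4.0]
finger_gap: 0.0259
grasp_force: 41.0
clock: 5.58
eef_pos: [0.5624, 0.1312, 0.1247]
orientation: [2.354, 2.034, -0.045]
force: [0.7, 0.4, -2.8]
finger_gap: 0.0253
grasp_force: 41.0
shift [ 0.0015 -0.007   0.0674] turn [ 0.0038  0.0399 -0.0021] rows 0.8129139145721658 0.3364685147389343
```

```bash
python3 -m creep '[[0.001,-0.003,0.03,0,0,0],[0.001,-0.005,0.055,0,0,0],[0.001,-0.005,0.062,0,0,0],[0.001,-0.005,0.062,0,0,0]]'; python3 -m creep '[[0,0,0.004,0,0,0],[0,0,0.004,0,0,0],[0,0,0.004,0,0,0]]'; python3 -m creep '[[0,0,0.004,0,0,0],[0,0,0.004,0,0,0],[0,0,0.004,0,0,0]]'
```

```text
clock: 5.92
eef_pos: [0.5566, 0.1305, 0.0908]
orientation: [2.356, 2.038, -0.053]
force: [0.6, -0.9, -4.2]
finger_gap: 0.0253
grasp_force: 40.9
clock: 6.17
eef_pos: [0.5583, 0.131, 0.0903]
orientation: [2.354, 2.037, -0.048]
force: [-0.0, -0.6, -3.3]
finger_gap: 0.0254
grasp_force: 41.0
clock: 6.42
eef_pos: [0.5579, 0.1309, 0.0879]
orientation: [2.354, 2.038, -0.049]
force: [0.3, 1.0, -2.7]
finger_gap: 0.0257
grasp_force: 41.0
```

```bash
python3 -m creep '[[0,0,0.003,0,0,0],[0,0,0.003,0,0,0],[0,0,0.003,0,0,0]]';python3 -m creep '[[0,0,0.002,0,0,0],[0,0,0.002,0,0,0],[0,0,0.002,0,0,0]]'
```

```text
clock: 6.67
eef_pos: [0.5583, 0.1307, 0.0872]
orientation: [2.354, 2.037, -0.048]
force: [-0.4, -0.4, 3.5]
finger_gap: 0.0254
grasp_force: 41.9
clock: 6.92
eef_pos: [0.5585, 0.1305, 0.0863]
orientation: [2.354, 2.037, -0.048]
force: [-1.3, -2.2, 5.9]
finger_gap: 0.0252
grasp_force: 42.2
```

```bash
python3 -m creep '[[0,0,0,0,0,0],[0,0,0,0,0,0],[0,0,0,0,0,0],[0,0,0,0,0,0],[0,0,0,0,0,0]]' 0; python3 -m creep '[[0,0,-0.04,0,0,0],[0,0,-0.1,0,0,0],[0,0,-0.17,0,0,0],[0,0,-0.22,0,0,0],[0,0,-0.25,0,0,0]]'
python3 - <<'E'
from h import *
plan(.531,-.0615,.21,107)
m=eyes.camera_model("wrist");p,d=eyes.get_image("wrist");cv2.imwrite("pics/w3.png",p);np.save("w3.npy",d)
p,d=eyes.get_image("side");cv2.imwrite("pics/s3.png",p)
P=cloud("side",d);g=p.max(2);k=(P[...,2]>.118)&(P[...,2]<.14)&(g<90);k[:170]=0;k[215:]=0;k[:,:270]=0;k[:,310:]=0;print(rect(P,k))
E
```

```text
clock: 7.33
eef_pos: [0.5575, 0.1308, 0.0849]
orientation: [2.355, 2.038, -0.05]
force: [0.6, 0.3, -0.2]
finger_gap: 0.0837
grasp_force: 0.0
clock: 7.75
eef_pos: [0.5604, 0.1365, 0.2139]
orientation: [2.352, 2.036, -0.041]
force: [0.4, 0.0, 0.3]
finger_gap: 0.0856
grasp_force: 0.0
shift [-0.3996 -0.0015  0.0238] turn [-0.0033  0.0387 -0.4207] rows 4.80432415700648 3.540602943760147
(array([530.6, -62.7]), array([10.7, 48. ]), -70.8, 64, np.float64(126.8))
```

View pics/w3.png

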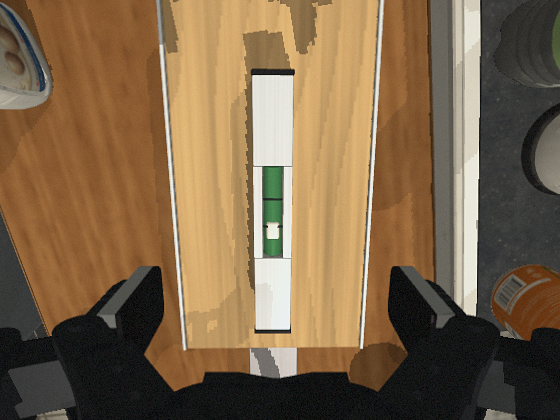

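The level lies central on the shelf. The bubble at (273,231) is about 13 mm towards the foot from the marks' middle (272,212), so the foot needs roughly 1.15 rad anticlockwise. Next, the knob.

```bash
python3 -m creep '[[-0.07,0,0.01,0,0.01,-0.1],[-0.15,0,0.01,0,0.02,-0.2],[-0.23,0,0.01,0,0.03,-0.32],[-0.31,0,0.02,0,0.04,-0.42],[-0.38,0,0.02,0,0.04,-0.42]]';python3 -m creep '[[0,0,0,0,0,0],[0,0,0,0,0,0]]'
python3 - <<'E'
from h import *
plan(.531,-.062,.102,108)
m=eyes.camera_model("wrist");p,d=eyes.get_image("wrist");cv2.imwrite("pics/w4.png",p)
P=cloud("wrist",d,m);g=p.max(2);k=(P[...,2]>.12)&(P[...,2]<.135)&(np.linalg.norm(P[...,:2]-[.531,-.062],axis=2)<.04);print(k.sum(), rect(P,k) if k.sum() else 0)
p,d=eyes.get_image("top");cv2.imwrite("pics/t4.png",p)
E
```

```text
clock: 8.27
eef_pos: [0.5295, -0.0512, 0.2056]
orientation: [-1.857, -2.52, 0.01]
force: [0.5, -0.1, -0.3]
finger_gap: 0.0855
grasp_force: 0.0
clock: 8.43
eef_pos: [0.5299, -0.0524, 0.2061]
orientation: [-1.87, -2.511, 0.01]
force: [0.5, 0.1, 0.2]
finger_gap: 0.0859
grasp_force: 0.0
shift [-0.02   -0.0011  0.2081] turn [-0.0109 -0.0042 -0.0225] rows 2.5092516533697005 0.21239025482676266
1472 (array([530.4, -56.5]), array([12. , 49.6]), -74.9, 1472, np.float64(129.1))
```

View pics/w4.png

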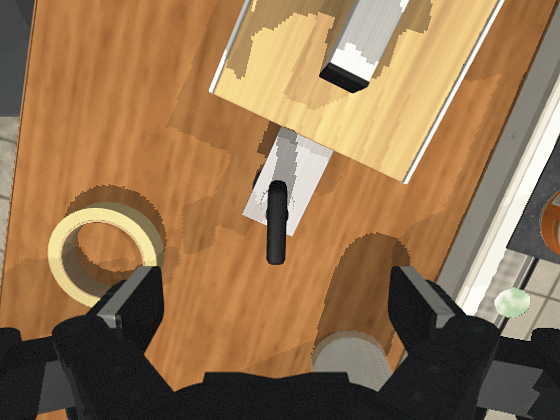

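The wing is seen cleanly at (276,222), 12 x 50 mm, pointing 105°. It lies between the finger tracks, with the tape roll and jar clear.

```bash
python3 -m creep '[[-0.005,0,0.04,-0.01,0,0],[-0.01,0,0.1,-0.01,0,0.02],[-0.012,0,0.16,-0.01,0,0.03],[-0.012,0,0.2,-0.01,0,0.03],[-0.012,0,0.208,-0.01,0,0.03]]';python3 -m creep '[[0,0,0,0,0,0],[0,0,0,0,0,0]]'; python3 -c "
from h import *
print(np.degrees(r.sense()['joint_pos']));plan(.5308,-.058,.1,105)"
```

```text
clock: 8.95
eef_pos: [0.5283, -0.0535, 0.0992]
orientation: [-1.901, -2.489, 0.002]
force: [-1.0, -0.2, 0.1]
finger_gap: 0.0854
grasp_force: 0.0
clock: 9.12
eef_pos: [0.5329, -0.0551, 0.1044]
orientation: [-1.907, -2.496, -0.005]
force: [0.2, -0.3, 1.0]
finger_gap: 0.0853
grasp_force: 0.0
[-10.6704262   17.08180682 110.96726212   0.22729538  51.89592751
 -26.05122577]
shift [-0.0045 -0.0056  0.0088] turn [ 0.0021 -0.0023  0.004 ] rows 0.13610285861462573 0.04257798867636461
```

```bash
python3 -m creep '[[-0.005,-0.006,0.008,0,0,0.004],[-0.005,-0.006,0.008,0,0,0.004],[-0.005,-0.006,0.008,0,0,0.004]]'; python3 -m creep '[[0,0,0,0,0,0],[0,0,0,0,0,0],[0,0,0,0,0,0],[0,0,0,0,0,0],[0,0,0,0,0,0]]' 255 50; python3 -m creep '[[0,0,0,0,0,0],[0,0,0,0,0,0],[0,0,0,0,0,0],[0,0,0,0,0,0]]'
```

```text
clock: 9.37
eef_pos: [0.5307, -0.0596, 0.1011]
orientation: [1.914, 2.49, 0.006]
force: [0.2, 1.7, -0.4]
finger_gap: 0.0851
grasp_force: 0.0
clock: 9.78
eef_pos: [0.53, -0.0594, 0.1001]
orientation: [-1.914, -2.49, -0.005]
force: [0.2, 0.3, -0.5]
finger_gap: 0.0257
grasp_force: 0.0
clock: 10.12
eef_pos: [0.5313, -0.0591, 0.1002]
orientation: [1.914, 2.49, 0.007]
force: [4.6, 2.2, -1.6]
finger_gap: 0.0113
grasp_force: 51.4
```

```bash
python3 -m creep '[[0,0,0,0,0,-0.1],[0,0,0,0,0,-0.2],[0,0,0,0,0,-0.3],[0,0,0,0,0,-0.4],[0,0,0,0,0,-0.5]]'; python3 -m creep '[[0,0,0,0,0,-0.1],[0,0,0,0,0,-0.2],[0,0,0,0,0,-0.3],[0,0,0,0,0,-0.4],[0,0,0,0,0,-0.5]]';python3 -m creep '[[0,0,0,0,0,-0.1],[0,0,0,0,0,-0.1],[0,0,0,0,0,-0.1]]'; python3 -c "
from h import *
x=R.from_rotvec(r.sense()['orientation']).as_matrix()[:,0];print(np.degrees(np.arctan2(x[1],x[0])),r.sense()['moment'])"
```

```text
clock: 10.53
eef_pos: [0.5323, -0.0585, 0.1003]
orientation: [1.199, 2.9, 0.01]
force: [7.4, 3.4, -4.4]
finger_gap: 0.0113
grasp_force: 50.9
clock: 10.95
eef_pos: [0.5329, -0.0576, 0.1003]
orientation: [0.408, 3.108, 0.011]
force: [9.1, 7.6, -5.3]
finger_gap: 0.0113
grasp_force: 50.9
clock: 11.2
eef_pos: [0.533, -0.0574, 0.1003]
orientation: [0.249, 3.125, 0.01]
force: [8.8, 8.1, -4.7]
finger_gap: 0.011
grasp_force: 50.9
170.87772996231618 [ 0.85501509 -0.95894534  0.19421737]
```

```bash
python3 -m creep '[[0,0,0,0,0,0],[0,0,0,0,0,0],[0,0,0,0,0,0],[0,0,0,0,0,0]]' 120; python3 -m creep '[[0,0,-0.04,0,0,0],[0,0,-0.1,0,0,0],[0,0,-0.17,0,0,0],[0,0,-0.22,0,0,0.1],[0,0,-0.24,0,0,0.2]]'; python3 -c "
from h import *
plan(.551,.076,.2,82)"
```

```text
clock: 11.53
eef_pos: [0.5293, -0.0596, 0.0998]
orientation: [-0.25, -3.131, -0.004]
force: [-0.3, 0.5, 0.3]
finger_gap: 0.045
grasp_force: 0.0
clock: 11.95
eef_pos: [0.5321, -0.0606, 0.2248]
orientation: [0.582, 3.079, 0.004]
force: [1.2, -0.6, -0.3]
finger_gap: 0.0452
grasp_force: 0.0
shift [0.065  0.268  0.0501] turn [0.0077 0.0032 1.2764] rows 3.363023126875504 10.69630696867356
```

```bash
python3 -m creep '[[0.01,0.05,0.01,0,0,0.11],[0.03,0.11,0.02,0,0,0.22],[0.04,0.17,0.03,0,0,0.33],[0.06,0.23,0.03,0,0,0.44],[0.065,0.268,0.03,0,0,0.55]]' 255 20; python3 -m creep '[[0,0,0,0,0,0.11],[0,0,0,0,0,0.22],[0,0,0,0,0,0.33],[0,0,0,0,0,0.44],[0,0,0,0,0,0.55]]'; python3 -m creep '[[0,0,0,0,0,0.11],[0,0,0,0,0,0.13],[0,0,0,0,0,0.13],[0,0,0,0,0,0.13]]'
cat >> h.py <<'E'
def look(fn,z=.11):
    m=eyes.camera_model("wrist");p,d=eyes.get_image("wrist");cv2.imwrite("pics/"+fn,p)
    P=cloud("wrist",d,m);h=cv2.cvtColor(p,cv2.COLOR_BGR2HSV)
    g=((h[...,0]>50)&(h[...,0]<90)&(h[...,1]>110)).astype(np.uint8)
    n,l,st,ce=cv2.connectedComponentsWithStats(cv2.morphologyEx(g,cv2.MORPH_CLOSE,np.ones((9,9))))
    i=min((j for j in range(1,n) if st[j,4]>300),key=lambda j:np.hypot(*(ce[j]-[275,230])));x,y,w,hh,a=st[i];print("vial box",x,y,w,hh,a)
    c=[x+w/2,y+hh/2];e=plane("wrist",*c,z,m);print("vial mid",np.round(e,4))
    sub=p[y:y+hh,x:x+w];c0=w//2;prof=sub[:,c0-2:c0+3].mean(1)
    print("profile BGR"," ".join(f"{y+j}:{int(v[0])},{int(v[1])},{int(v[2])}" for j,v in enumerate(prof) if not(v[1]>1.4*v[2] and v[1]>70)))
    return p,d,m,P
E
python3 - <<'E'
from h import *
look("w5.png");print(r.sense()["eef_pos"]);plan(.551,.076,.2,82)
E
```

```text
clock: 12.37
eef_pos: [0.5466, 0.0792, 0.2049]
orientation: [-1.435, -2.792, -0.004]
force: [0.2, -0.2, -0.5]
finger_gap: -0.0003
grasp_force: 0.0
clock: 12.78
eef_pos: [0.5473, 0.0767, 0.2052]
orientation: [-2.17, -2.269, -0.003]
force: [0.7, 0.6, 1.1]
finger_gap: 0.0001
grasp_force: 0.0
clock: 13.12
eef_pos: [0.5476, 0.0768, 0.2053]
orientation: [-2.311, -2.126, -0.003]
force: [0.2, 0.1, -0.2]
finger_gap: 0.0001
grasp_force: 0.0
vial box 273 79 25 100 1594
vial mid [0.5581 0.1302 0.11  ]
profile BGR 114:44,42,43 115:39,33,40 130:163,188,189 131:209,229,237 132:234,248,251 133:241,250,250 134:239,249,250 135:240,250,250 136:240,250,250 137:240,250,249 138:240,250,250 139:240,250,250 140:241,250,249 141:241,250,250 142:242,251,250 143:243,251,250 144:243,251,250 145:243,252,250 146:244,252,250 147:245,252,250 148:244,253,253 149:236,249,255
[0.54765364 0.07684476 0.20537436]
shift [-0.0012  0.0068  0.0107] turn [ 0.0004 -0.0027  0.0533] rows 0.15329127379859836 0.4468267001501638
```

View pics/w5.png

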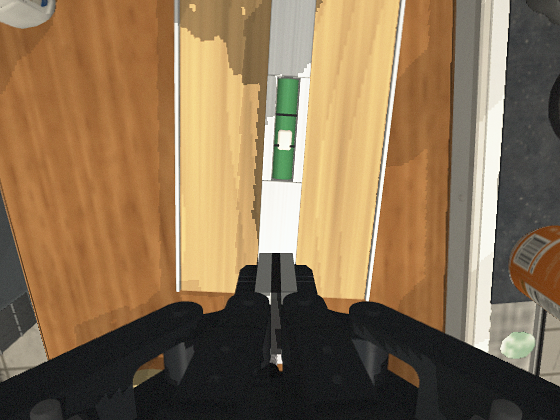

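The bubble at (285,140) is now about 6.5 mm towards the foot from the marks' middle (about row 130). That is the wanted free reading, so pressing should centre it. The closed fingers stand over the foot-side block.

```bash
python3 -m creep '[[-0.003,-0.003,0.04,0,0,0.02],[-0.006,-0.003,0.09,0,0,0.053],[-0.006,-0.003,0.13,0,0,0.053],[-0.006,-0.003,0.16,0,0,0.053],[-0.006,-0.003,0.17,0,0,0.053]]'; python3 -m creep '[[0,0,0,0,0,0],[0,0,0,0,0,0]]'; python3 -c "
from h import *
print(r.sense()['force']);plan(.5497,.0735,.110,82)"
```

```text
clock: 13.58
eef_pos: [0.5438, 0.0742, 0.1175]
orientation: [-2.368, -2.058, 0.003]
force: [-0.7, 0.2, -0.2]
finger_gap: -0.0002
grasp_force: 0.0
clock: 13.75
eef_pos: [0.5465, 0.0745, 0.1207]
orientation: [-2.371, -2.059, -0.005]
force: [0.1, -0.2, 0.1]
finger_gap: 0.0002
grasp_force: 0.0
[ 0.0560882  -0.20411482  0.08750481]
shift [-0.001   0.0067  0.0215] turn [ 0.0008 -0.0029 -0.0008] rows 0.2703367988100856 0.026296907242627687
```

```bash
python3 -m creep '[[0,0.006,0.007,0,0,0],[0,0.006,0.014,0,0,0],[0,0.006,0.014,0,0,0]]'; for i in 1; do python3 -m creep '[[0,0,0.003,0,0,0],[0,0,0.003,0,0,0],[0,0,0.006,0,0,0],[0,0,0.006,0,0,0]]'; done; python3 -m creep '[[0,0,0.003,0,0,0],[0,0,0.003,0,0,0],[0,0,0.003,0,0,0]]'
```

```text
clock: 14.0
eef_pos: [0.5496, 0.074, 0.1137]
orientation: [-2.372, -2.059, -0.005]
force: [0.1, -0.6, -0.5]
finger_gap: 0.0001
grasp_force: 0.0
clock: 14.33
eef_pos: [0.549, 0.0741, 0.1103]
orientation: [-2.371, -2.058, -0.004]
force: [0.3, -0.5, -0.0]
finger_gap: 0.0001
grasp_force: 0.0
clock: 14.58
eef_pos: [0.5492, 0.0739, 0.109]
orientation: [-2.371, -2.059, -0.004]
force: [-0.1, -1.1, 1.4]
finger_gap: -0.0002
grasp_force: 0.7
```

```bash
python3 -m creep '[[0,0,0.003,0,0,0],[0,0,0.003,0,0,0],[0,0,0.003,0,0,0]]'; python3 -m creep '[[0,0,0.003,0,0,0],[0,0,0.003,0,0,0],[0,0,0.003,0,0,0]]';  python3 -m creep '[[0,0,0.002,0,0,0],[0,0,0.002,0,0,0],[0,0,0.002,0,0,0]]'
```

```text
clock: 14.83
eef_pos: [0.5491, 0.0739, 0.1074]
orientation: [-2.371, -2.059, -0.004]
force: [-0.1, -0.9, 1.4]
finger_gap: 0.0002
grasp_force: 0.9
clock: 15.08
eef_pos: [0.5492, 0.0739, 0.106]
orientation: [-2.371, -2.059, -0.004]
force: [-0.8, -1.0, 2.0]
finger_gap: -0.0
grasp_force: 1.2
clock: 15.33
eef_pos: [0.5499, 0.0738, 0.1058]
orientation: [-2.372, -2.059, -0.005]
force: [-0.5, -2.4, 6.2]
finger_gap: 0.0002
grasp_force: 3.0
```

```bash
python3 -m creep '[[0,0,0.002,0,0,0],[0,0,0.002,0,0,0],[0,0,0.002,0,0,0]]'; python3 -m creep '[[0,0,0.001,0,0,0],[0,0,0.001,0,0,0],[0,0,0.001,0,0,0]]'
```

```text
clock: 15.58
eef_pos: [0.5505, 0.0737, 0.1057]
orientation: [2.371, 2.059, 0.007]
force: [-0.5, -2.0, 8.3]
finger_gap: 0.0003
grasp_force: 4.6
clock: 15.83
eef_pos: [0.5508, 0.0737, 0.1056]
orientation: [2.371, 2.059, 0.007]
force: [-1.2, -2.9, 11.6]
finger_gap: 0.0002
grasp_force: 5.3
```

```bash
python3 -m creep '[[0,0,0.002,0,0,0],[0,0,0.002,0,0,0],[0,0,0.002,0,0,0],[0,0,0.002,0,0,0],[0,0,0.002,0,0,0]]'; for i in 1 2 3; do python3 -m creep '[[0,0,0,0,0,0],[0,0,0,0,0,0],[0,0,0,0,0,0],[0,0,0,0,0,0],[0,0,0,0,0,0]]' >/dev/null; done
python3 - <<'E'
from h import *
p,*_=look("w6.png");print(r.sense()["force"],r.sense()["eef_pos"])
E
```

```text
clock: 16.25
eef_pos: [0.5515, 0.0736, 0.1055]
orientation: [2.37, 2.059, 0.009]
force: [-1.7, -2.4, 14.0]
finger_gap: 0.0002
grasp_force: 6.9
vial box 260 51 33 165 4417
vial mid [0.5596 0.1298 0.11  ]
profile BGR 110:30,33,29 111:26,21,23 112:25,24,25 113:43,52,41 119:147,164,174 120:156,173,182 121:158,176,184 122:160,179,188 123:164,184,191 124:164,184,191 125:163,183,191 126:164,183,191 127:163,182,191 128:164,183,190 129:164,182,191 130:162,182,189 131:164,183,190 132:163,182,190 133:163,182,188 134:161,180,188 135:162,182,189 136:161,181,189 137:161,180,188 138:161,181,188 139:161,181,188 140:161,179,187 141:159,178,187 142:161,180,188 143:159,177,185 144:157,178,184 145:158,177,184 146:158,176,184 147:157,177,185 148:158,177,185 149:148,167,173 150:141,155,164 151:129,143,152 152:98,135,101 161:12,6,12 162:22,22,24 163:25,23,24 164:42,60,39
[-1.22516237 -2.95137086 13.34171894] [0.55150812 0.07359414 0.10545804]
```

View pics/w6.png

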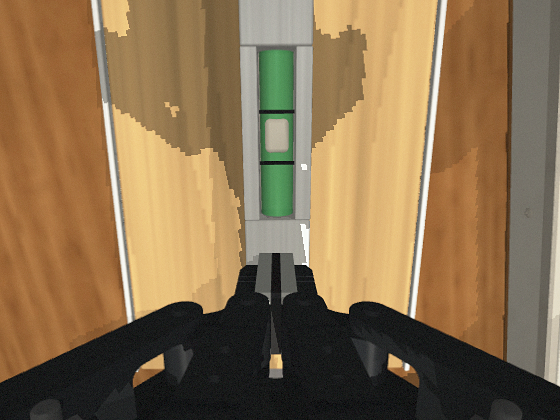

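The bubble sits at (277,135) between the marks at rows 111 and 162, 0.7 mm off centre. The fingers press with about 13 N and the board is on its stop.

```bash
python3 -c "
from station import r
print(r.hand_in())"
```

```text
the job is handed in; nothing more can be done
None
```

I handed the job in with the level lying on the shelf, the foot turned about 1.15 rad anticlockwise, and the fingers pressing with about 13 N. The bubble measured about 0.7 mm from the middle of the marks; the hand-in returned no verdict.

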